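Sort the clay tubs by weight into the stepped rack

TASK

Two closed tubs of modelling clay look the same from outside, so lift each one and feel its weight: a full tub (over about 450 g) goes on the lowest step of the rack, a part-used one (about 270 to 450 g) on the middle step, and a nearly empty one (under about 270 g) on the top step. Push each tub upright, fully home, into either socket of its step: it meets sprung catches, so press until it snaps past them and stands on the bottom, but do not force it or let it drop. Leave the tumbler, the tape and the brush where they are.

Things in the scene. Friction and masses are not known exactly. Their poses are not given: they have to be found in the camera images.
- tub_a_mid (a point): centre (half-way up) of one clay tub: a closed upright cylinder 64 mm across and 110 mm tall, white with a paper band and a grey ribbed lid (the lid is the top 22 mm, no wider than the tub); the foot tapers 3 mm in and has a groove above it for the catches. It stands on the cardboard sheet. Its mass is anything from 100 g (empty) to 620 g (full) and is not visible. z is up the tub's axis.
- tub_b_mid (a point): centre of the other clay tub, identical in look and size to the first; its mass is drawn independently, so both may belong on the same step. z is up the tub's axis.
- tub_a: the same first tub; origin at the centre of its underside
- tub_b: the same second tub; origin at the centre of its underside
- rack: fixed stepped rack, 215 mm along its x by 252 mm along its y: three grey plastic trays on plywood climb like stairs along its +y, tray tops 48, 80, 112 mm above the table, each 84 mm deep along y, end cheeks 4 mm higher. Two sockets per tray, 105 mm apart along x. Brittle mouldings: over 60 N of tub on rack (all contacts added, side loads too) is forcing it. Origin at the centre of its underside, z up
- low1 (a point): centre of the floor of the lowest step's socket on the rack's -x side: a round well 71 mm across, 38 mm deep, floor 10 mm above the table. Sprung catches on its +y and -y sides hold a tub up from 11 mm above home; 6 to 13 N downward (its own weight included) snaps it past them to stand free on the floor, its centre 55 mm above this point. Axes as the rack's.
- low2 (a point): centre of the floor of the lowest step's socket on the +x side: a round well 71 mm across, 38 mm deep, floor 10 mm above the table. Sprung catches on its +y and -y sides hold a tub up from 11 mm above home; 6 to 13 N downward (its own weight included) snaps it past them to stand free on the floor, its centre 55 mm above this point. Axes as the rack's.
- mid1 (a point): centre of the floor of the middle step's socket on the rack's -x side: a round well 71 mm across, 38 mm deep, floor 42 mm above the table. Sprung catches on its +y and -y sides hold a tub up from 11 mm above home; 6 to 13 N downward (its own weight included) snaps it past them to stand free on the floor, its centre 55 mm above this point. Axes as the rack's.
- mid2 (a point): centre of the floor of the middle step's socket on the +x side: a round well 71 mm across, 38 mm deep, floor 42 mm above the table. Sprung catches on its +y and -y sides hold a tub up from 11 mm above home; 6 to 13 N downward (its own weight included) snaps it past them to stand free on the floor, its centre 55 mm above this point. Axes as the rack's.
- top1 (a point): centre of the floor of the top step's socket on the rack's -x side: a round well 71 mm across, 38 mm deep, floor 74 mm above the table. Sprung catches on its +y and -y sides hold a tub up from 11 mm above home; 6 to 13 N downward (its own weight included) snaps it past them to stand free on the floor, its centre 55 mm above this point. Axes as the rack's.
- top2 (a point): centre of the floor of the top step's socket on the +x side: a round well 71 mm across, 38 mm deep, floor 74 mm above the table. Sprung catches on its +y and -y sides hold a tub up from 11 mm above home; 6 to 13 N downward (its own weight included) snaps it past them to stand free on the floor, its centre 55 mm above this point. Axes as the rack's.
- low_floor: bottom plate of the lowest step's tray, 10 mm thick; its top is the floor of that step's two wells; origin at the centre of its underside, axes as the rack's
- mid_floor: bottom plate of the middle step's tray, 10 mm thick; its top is the floor of that step's two wells; origin at the centre of its underside, axes as the rack's
- top_floor: bottom plate of the top step's tray, 10 mm thick; its top is the floor of that step's two wells; origin at the centre of its underside, axes as the rack's
- sheet: fixed cardboard work sheet 240 x 290 x 4 mm on which the tubs stand; its origin is at the centre of its underside, z up
- tumbler_mid (a point): centre of a grey drinking tumbler 90 mm across, 185 mm tall (straw to 239 mm), standing loose at the side; to be left alone
- tape_mid (a point): centre of a loose roll of tape lying flat, 100 mm across, 24 mm thick, at the other side; to be left alone
- brush: loose paint brush lying on the table beyond the work, about 200 mm long along its x; to be left alone
Not all that is in view belongs to the job. Leave any pink or red look-alike of the tub_a alone.

How it is judged:
By the outcome, as a careful person would: the job done as asked, in the order asked, and still so for the second after the job is handed in, with the robot touching nothing.
It also fails if it takes over 72 s, if anything falls off the work surface, if the arm or the gripper's body presses on something with over 40 N, if the wrist force passes 120 N, or if a joint passes its speed limit or range.

ROBOT

A 7-joint arm with a two-finger parallel gripper is mounted at the origin on the work surface. World frame = base frame: x ahead of the robot, y to its left, z up, the work surface at z = 0. Lengths are in m, angles in rad, forces in N, time in s.
With the tool pointing down it reaches from about 0.4 to 0.85 m from the base axis. Payload 4.5 kg.
Tool frame: the origin (TCP) lies midway between the tips of the shut fingers; the grasp point (between the pads) lies 19 mm behind it; z points along the fingers, y is the line along which they close (so a half turn about z gives the same grasp; the last joint's range is limited). The gripper opens to 88 mm and grips with 3 to 60 N. Pads are 18 mm wide; open, the fingers measure 123 mm over their backs; the gripper's body (75 mm by 187 mm) begins 45 mm behind the grasp point.
Start: joints at [-1.279, 0.689, -0.195, 1.565, 0.157, 0.902, -0.215], TCP at [0.159, 0.604, 0.239] pointing down, gripper open.
Joint ranges: [-3.01, 3.01], [-0.46, 2.08], [-1.47, 1.51], [0.13, 2.56], [-1, 4.14], [0.04, 2.09], [-2.66, 2.66]. Speed limits (rad/s): [2.57, 2.57, 3.14, 3.14, 3.14, 3.14, 3.14].

INTERFACE

Orientations are given as a unit quaternion [x, y, z, w].
In Python, from plant import r gives the robot as it stands.
- The arm moves only by the tool carry_out, never from a script. Its argument "plan" is a list of rows, each an object with "rot": the turn, a rotation vector about the tool's x, y, z in rad, a list of three; "xyz": the shift along the tool's x, y, z in m, a list of three; "grip": the closure in counts, from 0 (fully open) to 255 (shut). In form: [{"rot": [wx, wy, wz], "xyz": [dx, dy, dz], "grip": grip}, ...]. A call has 1 to 8 rows; each row is the pose to reach, as a shift and turn from the pose commanded when the call began, along the tool's axes at that moment; what a row does not reach only later rows make up. A row lasts 1/12 s, in which the tool goes at most 41.7 mm and 7.16 degrees, less where a joint would pass 70% of its speed; a pose out of reach is approached as far as the arm can. A call with a gripper value outside its range is refused whole. The fingers move at their own pace and stop on an object; "squeeze" is the grip in N (left out, the last holds). Time passes only in rows, so rows that repeat a pose let the fingers close. It gives the time, the measured TCP pose, the force, the opening and the grip force at its end, in the units of the state.
- r.get_state(): the state, without advancing time (a new reading comes with each control period).
- r.snapshot(name): name is "side" or "top" or "wrist"; returns the picture (480x640x3 uint8, red, green, blue); there is no depth.
- r.camera_params(name): a dict with "fx", "fy", "cx", "cy" (pixels), "position" and "attitude" of the camera in the world; the wrist camera has in their place "hand_eye" (4x4, takes a point from camera to tool coordinates, whose origin is the TCP and whose axes are the flange's). Camera axes: x right, y down, z forward; pixel columns grow to the right and rows downward; lengths in m; the calibration is good to about 2 mm. A picture is of the moment at which its call begins: read the wrist's pose just before it. camera_params takes no time and is no camera call.
- r.finish_job(): hands the job in; it is judged then, once.
The state is a dict: "clock": time; "q": joint angles; "qd": joint speeds; "joint_torque": joint torques, N m; "tool_pos": TCP position; "eef_rot": TCP orientation; "contact_force": force on the tool from outside, world axes, zero at the start; "moment": the same for the moment, N m; "opening": opening from 0.0 (shut) to 1.0 (fully open); "finger_force": force on a finger pad.
Only numpy, scipy, OpenCV 4.12 (cv2) and the standard library are available. Lean on these libraries where they do the work, as an engineer would, in place of code of your own. Each camera call takes 0.05 s, during which the arm holds its last target. There are 200 camera calls.

## Working session

There is one attempt and no reset: what is moved stays moved. The work goes in short steps, Python scripts to look and compute and a tool call to move; the robot and the scene stay as the last step left them, time stands still between calls to the robot, and variables do not carry over. Pictures are saved under pics/ and viewed, at most 10 in all, crops included, and the job is handed in when it is done.

Besides the shell and the picture viewer there is one more tool, called after ">>>" as name([rows], argument=value, ...), one row to a line, values as JSON. carry_out: Moves the arm, as the interface text tells. Its arguments: {"type":"object","properties":{"plan":{"type":"array"},"squeeze":{"type":"number"}},"required":["plan"]}

```bash
ls; mkdir -p pics
python3 - <<'E'
from plant import r
import cv2
s=r.get_state(); print({k:s[k] for k in s})
for n in ("side","top"):
    p=r.camera_params(n); print(n,p)
    cv2.imwrite(f"pics/{n}0.png",r.snapshot(n)[:,:,::-1])
print(r.camera_params("wrist"))
E
```

```text
pics
{'clock': 0.0, 'q': array([-1.2791764 ,  0.68998454, -0.19451589,  1.56634394,  0.15730006,
        0.90248403, -0.21510003]), 'qd': array([ 0.0017393 , -0.00223949,  0.00063623, -0.00031212, -0.00110212,
       -0.0011613 ,  0.00082203]), 'joint_torque': array([-1.44885376e-03, -5.27556145e+01, -1.26755700e+00, -1.53431082e+01,
       -5.27177425e-02,  6.81307109e-03,  1.80449906e-04]), 'tool_pos': array([0.15924394, 0.60372116, 0.23790975]), 'eef_rot': array([ 1.28510595e-01,  9.91707715e-01, -9.12523777e-04, -5.29349809e-05]), 'contact_force': array([-0.87810139,  0.36767605,  0.47929488]), 'moment': array([-0.01329117, -0.03802263, -0.03576514]), 'finger_force': 0.0, 'opening': 1.00105172669134}
side {'fx': 452.7905279407205, 'fy': 452.7905279407205, 'cx': 318.38179189799143, 'cy': 244.02103037950624, 'position': array([ 0.5148782 , -0.66352636,  0.86976399]), 'attitude': array([ 0.93997461, -0.02756317,  0.01221389, -0.33991004])}
top {'fx': 617.4922791316446, 'fy': 617.4922791316446, 'cx': 307.29552910472694, 'cy': 227.11039965379456, 'position': array([ 0.29200029, -0.0100091 ,  1.34791363]), 'attitude': array([ 0.73798213, -0.66533799,  0.07736246, -0.08199261])}
{'fx': 337.4483122958015, 'fy': 337.4483122958015, 'cx': 316.97492459279994, 'cy': 238.60558644767065, 'hand_eye': array([[ 7.08792020e-04, -9.52853016e-01, -3.03431422e-01,
         7.93057981e-02],
       [ 9.99999436e-01,  4.35332212e-04,  9.68864751e-04,
         7.04145090e-05],
       [-7.91092228e-04, -3.03431938e-01,  9.52852787e-01,
        -1.46449696e-01],
       [ 0.00000000e+00,  0.00000000e+00,  0.00000000e+00,
         1.00000000e+00]])}
```

View pics/top0.png

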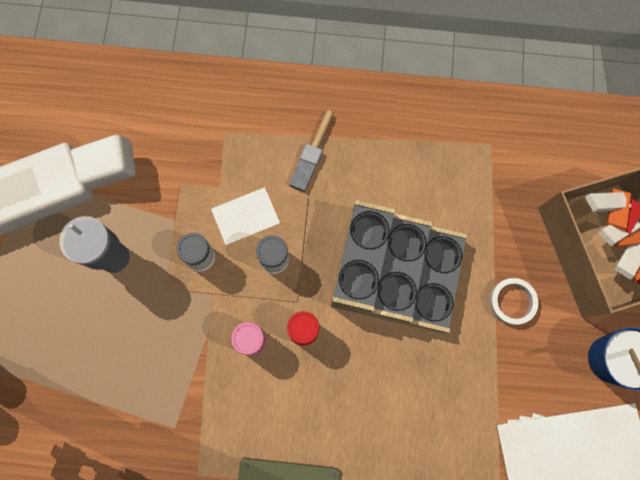

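View pics/side0.png

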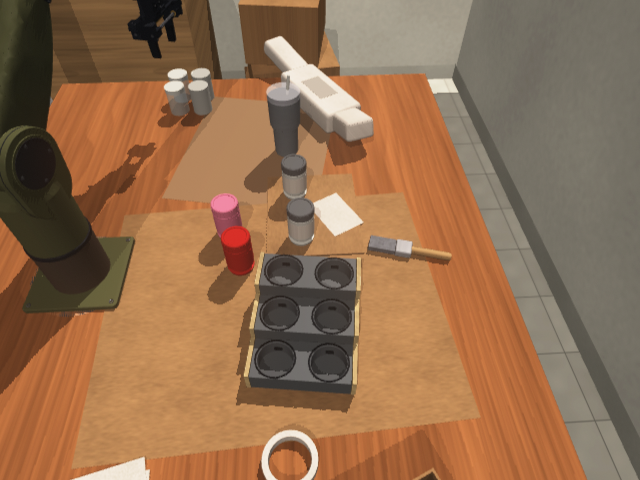

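The top view shows the tubs' lids at about (194,248) and (272,253). The rack runs (340–465, 205–330), with six wells at about (369,230), (358,279), (407,241), (396,292), (444,253) and (434,301). The side view shows the tubs at (294,163) and (301,207), and the rack at (250–360, 255–390). The pink and red cans are decoys. Next I'll zoom in on the detail.

Run:
```python
import cv2,numpy as np
a=cv2.imread('pics/top0.png')[195:345,165:480]; b=cv2.imread('pics/side0.png')[145:400,235:375]
a=cv2.resize(a,None,fx=1.7,fy=1.7,interpolation=3) if 0 else cv2.resize(a,(504,240),interpolation=cv2.INTER_CUBIC)
b=cv2.resize(b,(294,535),interpolation=cv2.INTER_CUBIC)
o=np.zeros((540,800,3),np.uint8); o[:240,:504]=a; o[:535,506:]=b
cv2.imwrite('pics/crop0.png',o)
```

```text
(no output)
```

View pics/crop0.png

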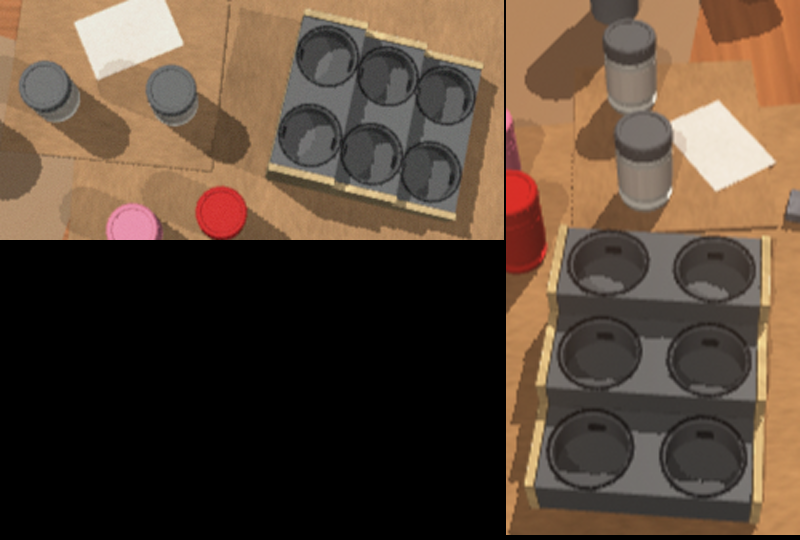

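The rack climbs away from the side camera, so its +y is roughly world +y. The low step is the right-hand column in the top view, and the top step is the one next to the tubs. I'll triangulate the rims and lids.

```bash
cat > h.py <<'E'
from plant import r
import numpy as np, cv2
from scipy.spatial.transform import Rotation as R
from scipy.optimize import least_squares
def cam(n,s=None):
    p=r.camera_params(n); K=(p['fx'],p['fy'],p['cx'],p['cy'])
    if n!='wrist': return K,R.from_quat(p['attitude']).as_matrix(),np.array(p['position'])
    T=p['hand_eye']; s=s or r.get_state(); W=R.from_quat(s['eef_rot']).as_matrix()
    return K,W@T[:3,:3],W@T[:3,3]+s['tool_pos']
def ray(c,uv):
    K,A,o=c; return o,A@np.array([(uv[0]-K[2])/K[0],(uv[1]-K[3])/K[1],1.])
def plane(c,uv,z):
    o,d=ray(c,uv); return o+d*(z-o[2])/d[2]
def tri(c1,u1,c2,u2):
    A=[];b=[]
    for c,u in((c1,u1),(c2,u2)):
        o,d=ray(c,u); d=d/np.linalg.norm(d); P=np.eye(3)-np.outer(d,d); A.append(P); b.append(P@o)
    return np.linalg.lstsq(np.vstack(A),np.hstack(b),rcond=None)[0]
def proj(c,X):
    K,A,o=c; p=A.T@(np.asarray(X)-o); return np.array([K[0]*p[0]/p[2]+K[2],K[1]*p[1]/p[2]+K[3]])
# rim centres in rack frame order top1? (x,y,z)
RIM={f'{n}{i+1}':(x,y,z) for n,y,z in(('low',-84,48),('mid',0,80),('top',84,112)) for i,x in enumerate((-52.5,52.5))}
def fit(P):  # world points by name -> rack x,y,yaw
    ks=list(P); B=np.array([RIM[k] for k in ks])/1e3; W=np.array([P[k] for k in ks])
    f=lambda p:((R.from_euler('z',p[2]).apply(B)[:,:2]+p[:2]-W[:,:2])).ravel()
    o=least_squares(f,[W[:,0].mean(),W[:,1].mean(),0]); return o.x,o.fun.reshape(-1,2)
E
python3 - <<'E'
from h import *
np.set_printoptions(precision=4,suppress=True)
t=cam('top');s=cam('side')
tt={'top2':(327,55),'mid2':(387,76),'low2':(445,95),'top1':(310,135),'mid1':(371,153),'low1':(432,171)}
ss={'top1':(608,263),'top2':(714,269),'mid1':(599,352),'mid2':(709,358),'low1':(590,449),'low2':(703,456)}
ft=lambda p:(165+p[0]/1.6,195+p[1]/1.6); fs=lambda p:(235+(p[0]-506)/2.1,145+p[1]/2.098)
for k in tt: print(k,tri(t,ft(tt[k]),s,fs(ss[k])))
for c,q,f in((t,tt,ft),(s,ss,fs)):
    P={k:plane(c,f(q[k]),RIM[k][2]/1e3) for k in q}; print(*fit(P))
for a,b in(((45,85),(630,38)),((171,91),(643,132))):
    print(tri(t,ft(a),s,fs(b)),plane(t,ft(a),.114),plane(s,fs(b),.114))
E
```

```text
top2 [ 0.5836 -0.1144  0.1119]
mid2 [ 0.5719 -0.1971  0.0819]
low2 [ 0.561  -0.2809  0.049 ]
top1 [ 0.479  -0.1012  0.1119]
mid1 [ 0.4682 -0.1836  0.0809]
low1 [ 0.4573 -0.2689  0.0512]
[ 0.5198 -0.1913 -0.1283] [[-0.001  -0.0004]
 [ 0.0007 -0.0005]
 [ 0.0007 -0.0001]
 [ 0.0001  0.    ]
 [-0.0004 -0.0008]
 [-0.0002  0.0018]]
[ 0.5206 -0.1903 -0.1287] [[-0.0002  0.0009]
 [-0.0001  0.0007]
 [ 0.0003 -0.0005]
 [-0.0004 -0.0013]
 [ 0.0002  0.0004]
 [ 0.0002 -0.0001]]
[0.5089 0.2403 0.1096] [0.507  0.2392 0.114 ] [0.5101 0.2356 0.114 ]
[0.5186 0.0799 0.1089] [0.5159 0.0791 0.114 ] [0.5203 0.0756 0.114 ]
```

```bash
cat >> h.py <<'E'
YAW=-0.1285
def goal(xyz,yaw=YAW):  # tool down, tool y along rack x ; shift+turn in tool axes
    s=r.get_state(); W=R.from_quat(s['eef_rot'])
    a=yaw; y=np.array([np.cos(a),np.sin(a),0]); z=np.array([0,0,-1.]); G=R.from_matrix(np.c_[np.cross(y,z),y,z])
    print('shift',np.round(W.inv().apply(np.array(xyz)-s['tool_pos']),4),'turn',np.round((W.inv()*G).as_rotvec(),4),
      'now',np.round(s['tool_pos'],4),'t',round(s['clock'],2),'F',np.round(s['contact_force'],2),'open',round(s['opening'],3),'ff',np.round(s['finger_force'],1))
E
python3 - <<'E'
from h import *
print(plane(cam('top'),(83,232),.185))
goal((.508,.2385,.30))
E
```

```text
[0.50398811 0.44006164 0.185     ]
shift [-0.4304 -0.2645 -0.0615] turn [-1.3000e-03  1.3000e-03  1.4416e+00] now [0.1592 0.6038 0.238 ] t 0.1 F [1.25 0.32 0.22] open 0.999 ff 0.0
```

>>> carry_out([
  {"rot":[0,0,0.12],"xyz":[0,-0.02,-0.03],"grip":0},
  {"rot":[0,0,0.24],"xyz":[-0.02,-0.05,-0.05],"grip":0},
  {"rot":[0,0,0.36],"xyz":[-0.04,-0.085,-0.06],"grip":0},
  {"rot":[0,0,0.48],"xyz":[-0.06,-0.12,-0.06],"grip":0},
  {"rot":[0,0,0.6],"xyz":[-0.08,-0.155,-0.06],"grip":0},
  {"rot":[0,0,0.72],"xyz":[-0.1,-0.19,-0.06],"grip":0},
  {"rot":[0,0,0.84],"xyz":[-0.12,-0.225,-0.06],"grip":0},
  {"rot":[0,0,0.96],"xyz":[-0.14,-0.26,-0.06],"grip":0},
])

```text
clock: 0.77
tool_pos: [0.2284, 0.3151, 0.2987]
eef_rot: [0.574, 0.819, -0.0, -0.0]
contact_force: [0.9, -0.4, 0.3]
opening: 1.0
finger_force: 0.0
```

Run:
```python
from h import *
goal((.508,.2385,.30))
```

```text
shift [-0.1672  0.2368 -0.0014] turn [-1.000e-04  0.000e+00  4.758e-01] now [0.2284 0.3151 0.2987] t 0.77 F [ 0.86 -0.38  0.27] open 1.0 ff 0.0
```

>>> carry_out([
  {"rot":[0,0,0.476],"xyz":[-0.167,0.237,-0.001],"grip":0},
  {"rot":[0,0,0.476],"xyz":[-0.167,0.237,-0.001],"grip":0},
  {"rot":[0,0,0.476],"xyz":[-0.167,0.237,-0.001],"grip":0},
  {"rot":[0,0,0.476],"xyz":[-0.167,0.237,-0.001],"grip":0},
  {"rot":[0,0,0.476],"xyz":[-0.167,0.237,-0.001],"grip":0},
  {"rot":[0,0,0.476],"xyz":[-0.167,0.237,-0.001],"grip":0},
  {"rot":[0,0,0.476],"xyz":[-0.167,0.237,-0.001],"grip":0},
  {"rot":[0,0,0.476],"xyz":[-0.167,0.237,-0.001],"grip":0},
])

```text
clock: 1.43
tool_pos: [0.5162, 0.2377, 0.2995]
eef_rot: [0.752, 0.659, 0.002, 0.003]
contact_force: [1.0, 0.7, -0.2]
opening: 1.002
finger_force: 0.0
```

Run:
```python
from h import *
goal((.508,.2385,.30))
c=cam('wrist'); im=r.snapshot('wrist'); cv2.imwrite('pics/w1.png',im[:,:,::-1])
print(proj(c,(.508,.2385,.114)), c[2])
```

```text
shift [-0.0003 -0.0082 -0.0006] turn [ 0.007   0.0018 -0.0036] now [0.5162 0.2377 0.2995] t 1.43 F [ 1.04  0.71 -0.21] open 1.002 ff 0.0
[307.91119416 213.58453586] [0.52492177 0.3162925  0.44576778]
```

View pics/w1.png

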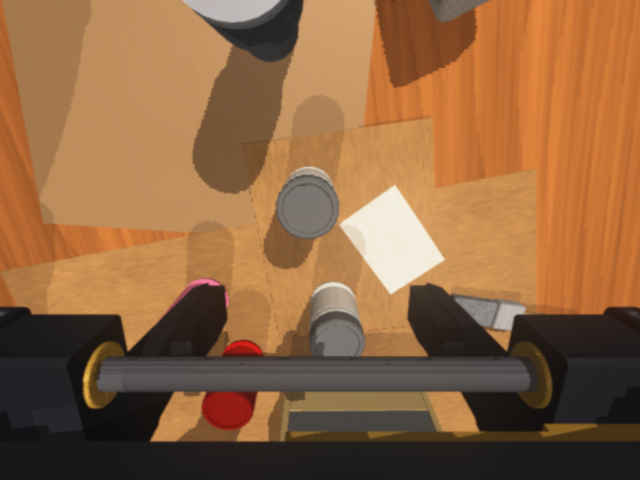

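The wrist view shows tub A's lid disc centred at about (308,209), against a prediction of (308,214). Tub B's lid is at about (337,340). I'll fit both discs.

```bash
cat >> h.py <<'E'
def lid(im,uv,rad,tol=6):
    g=cv2.GaussianBlur(cv2.cvtColor(im,cv2.COLOR_RGB2GRAY),(5,5),1); x0,y0=int(uv[0]-rad*2),int(uv[1]-rad*2)
    h=cv2.HoughCircles(np.ascontiguousarray(g[y0:y0+int(rad*4),x0:x0+int(rad*4)]),cv2.HOUGH_GRADIENT_ALT,1,5,param1=80,param2=.5,minRadius=int(rad-tol),maxRadius=int(rad+tol))
    return [] if h is None else h[0][:4]+[x0,y0,0]
E
python3 - <<'E'
from h import *
c=cam('wrist'); im=r.snapshot('wrist'); goal((.508,.2385,.30))
for uv in((308,209),(337,340)):
    for h in lid(im,uv,30): print(h,plane(c,h[:2],.114))
E
```

```text
shift [-0.003  -0.001  -0.0011] turn [-0.0007  0.001   0.0025] now [0.5093 0.2413 0.2989] t 1.53 F [ 0.08  0.27 -0.55] open 0.999 ff 0.0
[313.         209.          29.51398087] [0.50870246 0.24466442 0.114     ]
[341.         347.          29.71240997] [0.51926059 0.08011307 0.114     ]
```

Run:
```python
from h import *
for i in range(3):
    c=cam('wrist'); im=r.snapshot('wrist')
    for uv in((308,209),(337,345)):
        for h in lid(im,uv,30): print(h,plane(c,h[:2],.114))
goal((.508,.2385,.30))
cv2.imwrite('pics/w2.png',im[150:290,240:380,::-1])
t=r.snapshot('top'); s=r.snapshot('side')
ct=cam('top')
for uv in((193,246),(272,251)):
    for h in lid(t,uv,17,4): print('top',h,plane(ct,h[:2],.114))
```

```text
[316.         210.          29.03516579] [0.50827548 0.24510657 0.114     ]
[343.         346.          29.15077019] [0.51893155 0.08321032 0.114     ]
[318.         212.          29.69324303] [0.50818511 0.24398775 0.114     ]
[346.        347.         28.7281723] [0.52081945 0.08267986 0.114     ]
[344.         339.          27.76847267] [0.51958718 0.0935469  0.114     ]
[319.         212.          29.27705956] [0.50842136 0.2445483  0.114     ]
[317.        195.         29.5642395] [0.50850434 0.26189797 0.114     ]
[345.         350.          30.09080315] [0.51880052 0.07945147 0.114     ]
shift [-0.0047  0.0018 -0.0006] turn [-0.002  -0.      0.0076] now [0.5068 0.2434 0.2994] t 1.68 F [-0.7  -0.38 -0.31] open 1.001 ff 0.0
top [193.         250.          16.24305344] [0.50314744 0.23887126 0.114     ]
top [272.         251.          16.71831512] [0.51772045 0.07908375 0.114     ]
```

>>> carry_out([
  {"rot":[0,0,0],"xyz":[-0.002,0.001,0.03],"grip":0},
  {"rot":[0,0,0],"xyz":[-0.002,0.001,0.06],"grip":0},
  {"rot":[0,0,0],"xyz":[-0.002,0.001,0.06],"grip":0},
  {"rot":[0,0,0],"xyz":[-0.002,0.001,0.06],"grip":0},
  {"rot":[0,0,0],"xyz":[-0.002,0.001,0.06],"grip":0},
  {"rot":[0,0,0],"xyz":[-0.002,0.001,0.06],"grip":0},
  {"rot":[0,0,0],"xyz":[-0.002,0.001,0.06],"grip":0},
  {"rot":[0,0,0],"xyz":[-0.002,0.001,0.06],"grip":0},
])

```text
clock: 2.45
tool_pos: [0.5099, 0.2408, 0.2409]
eef_rot: [0.749, 0.662, 0.001, 0.0]
contact_force: [-0.2, 0.3, -0.6]
opening: 1.003
finger_force: 0.0
```

Run:
```python
from h import *
for i in range(3):
    c=cam('wrist'); im=r.snapshot('wrist')
    p=proj(c,(.508,.241,.114)); print(p)
    for h in lid(im,p,40,7): print(h,plane(c,h[:2],.114))
    goal((.508,.241,.24))
w=im[max(0,int(p[1])-80):int(p[1])+80,int(p[0])-80:int(p[0])+80,::-1]; cv2.imwrite('pics/w3.png',cv2.resize(w,None,fx=3,fy=3))
```

```text
[314.99819037 229.85595388]
[316.         223.          36.57277298] [0.50957156 0.24682413 0.114     ]
shift [ 0.0001 -0.0017  0.0006] turn [ 0.0013 -0.0011  0.0055] now [0.5097 0.2406 0.2406] t 2.5 F [-0.14  0.1  -0.91] open 1.004 ff 0.0
[315.2575344  229.74089349]
[316.         223.          36.51800537] [0.50934118 0.24674529 0.114     ]
shift [ 0.0002 -0.0016  0.0004] turn [ 0.001  -0.0009  0.0056] now [0.5096 0.2406 0.2404] t 2.55 F [ 0.72  0.13 -0.51] open 1.0 ff 0.0
[315.41684293 229.70781611]
[314.         225.          37.28553391] [0.50732784 0.2452155  0.114     ]
shift [ 0.0003 -0.0015  0.0002] turn [ 0.0006 -0.0006  0.0055] now [0.5095 0.2405 0.2402] t 2.6 F [ 0.43 -0.96  0.4 ] open 1.003 ff 0.0
```

View pics/w3.png

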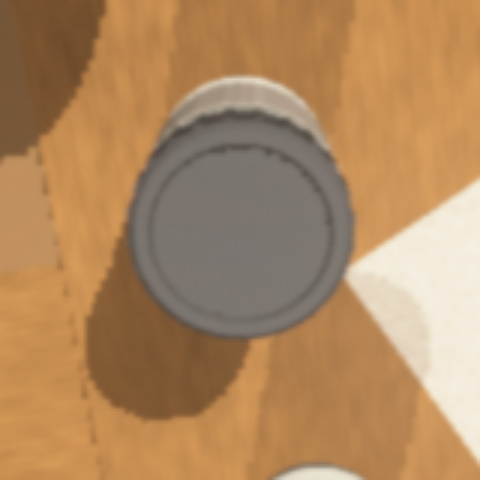

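The lid disc's centre is at about (315,225), which gives y≈0.245. The top camera gives about 0.239. The x values agree but y doesn't, so I'll do a gentle grasp turned 90° to find tub A's y by touch. That also calibrates the wrist camera.

Run:
```python
from h import *
print(np.round(r.get_state()['q'],2))
goal((.5085,.242,.24),YAW+np.pi/2); goal((.5085,.242,.24),YAW-np.pi/2)
```

```text
[-0.64  0.61  0.19  1.77 -0.16  0.78 -0.49]
shift [ 0.0014 -0.0011  0.0002] turn [ 1.0000e-03  0.0000e+00 -1.5652e+00] now [0.5095 0.2405 0.2402] t 2.6 F [ 0.43 -0.96  0.4 ] open 1.003 ff 0.0
shift [ 0.0014 -0.0011  0.0002] turn [ 0.0000e+00 -1.0000e-03  1.5763e+00] now [0.5095 0.2405 0.2402] t 2.6 F [ 0.43 -0.96  0.4 ] open 1.003 ff 0.0
```

>>> carry_out([
  {"rot":[0,0,-0.12],"xyz":[0.001,-0.001,0],"grip":0},
  {"rot":[0,0,-0.24],"xyz":[0.001,-0.001,0],"grip":0},
  {"rot":[0,0,-0.36],"xyz":[0.001,-0.001,0],"grip":0},
  {"rot":[0,0,-0.48],"xyz":[0.001,-0.001,0],"grip":0},
  {"rot":[0,0,-0.6],"xyz":[0.001,-0.001,0],"grip":0},
  {"rot":[0,0,-0.72],"xyz":[0.001,-0.001,0],"grip":0},
  {"rot":[0,0,-0.84],"xyz":[0.001,-0.001,0],"grip":0},
  {"rot":[0,0,-0.96],"xyz":[0.001,-0.001,0],"grip":0},
])

```text
clock: 3.27
tool_pos: [0.5085, 0.2414, 0.2399]
eef_rot: [0.356, 0.934, 0.0, 0.0]
contact_force: [-0.6, 0.6, 0.0]
opening: 0.997
finger_force: 0.0
```

>>> carry_out([
  {"rot":[0,0,-0.12],"xyz":[0,0,0.02],"grip":0},
  {"rot":[0,0,-0.24],"xyz":[0,0,0.04],"grip":0},
  {"rot":[0,0,-0.36],"xyz":[0,0,0.06],"grip":0},
  {"rot":[0,0,-0.48],"xyz":[0,0,0.08],"grip":0},
  {"rot":[0,0,-0.605],"xyz":[0,0,0.09],"grip":0},
  {"rot":[0,0,-0.605],"xyz":[0,0,0.09],"grip":0},
  {"rot":[0,0,-0.605],"xyz":[0,0,0.09],"grip":0},
  {"rot":[0,0,-0.605],"xyz":[0,0,0.09],"grip":0},
])

```text
clock: 3.93
tool_pos: [0.509, 0.2418, 0.1505]
eef_rot: [0.066, 0.998, 0.0, 0.001]
contact_force: [0.5, 0.4, 1.5]
opening: 1.001
finger_force: 0.0
```

Run:
```python
from h import *
goal((.5085,.242,.075),YAW+np.pi/2)
```

```text
shift [0.0007 0.0001 0.0755] turn [ 0.0009  0.0012 -0.0037] now [0.509  0.2418 0.1505] t 3.93 F [0.51 0.38 1.51] open 1.001 ff 0.0
```

>>> carry_out([
  {"rot":[0,0,0],"xyz":[0.0005,0,0.035],"grip":0},
  {"rot":[0,0,0],"xyz":[0.0005,0,0.07],"grip":0},
  {"rot":[0,0,0],"xyz":[0.0005,0,0.075],"grip":0},
  {"rot":[0,0,0],"xyz":[0.0005,0,0.075],"grip":0},
  {"rot":[0,0,0],"xyz":[0.0005,0,0.075],"grip":255},
  {"rot":[0,0,0],"xyz":[0.0005,0,0.075],"grip":255},
  {"rot":[0,0,0],"xyz":[0.0005,0,0.075],"grip":255},
  {"rot":[0,0,0],"xyz":[0.0005,0,0.075],"grip":255},
], squeeze=5)

```text
clock: 4.6
tool_pos: [0.509, 0.2423, 0.0763]
eef_rot: [0.065, 0.998, 0.001, 0.001]
contact_force: [0.1, 1.2, 2.2]
opening: 0.729
finger_force: 5.1
```

>>> carry_out([
  {"rot":[0,0,0],"xyz":[0,0,0],"grip":255},
  {"rot":[0,0,0],"xyz":[0,0,0],"grip":255},
  {"rot":[0,0,0],"xyz":[0,0,0],"grip":255},
  {"rot":[0,0,0],"xyz":[0,0,0],"grip":255},
])

```text
clock: 4.93
tool_pos: [0.5091, 0.2429, 0.0758]
eef_rot: [0.064, 0.998, 0.001, 0.001]
contact_force: [0.6, 1.8, 6.1]
opening: 0.727
finger_force: 5.0
```

Run:
```python
from h import *
goal((.5085,.242,.075),YAW+np.pi/2)
```

```text
shift [ 0.0004 -0.0009  0.0008] turn [ 0.0028  0.0024 -0.0001] now [0.5091 0.2429 0.0758] t 4.93 F [0.61 1.8  6.1 ] open 0.727 ff 5.0
```

>>> carry_out([
  {"rot":[0,0,0],"xyz":[0,0,0],"grip":0},
  {"rot":[0,0,0],"xyz":[0,0,0],"grip":0},
  {"rot":[0,0,0],"xyz":[0,0,0],"grip":0},
  {"rot":[0,0,0],"xyz":[0,0,0],"grip":0},
  {"rot":[0,0,0],"xyz":[0,0,-0.03],"grip":0},
  {"rot":[0,0,0],"xyz":[0,0,-0.06],"grip":0},
  {"rot":[0,0,0.1],"xyz":[0,0,-0.09],"grip":0},
  {"rot":[0,0,0.2],"xyz":[0,0,-0.09],"grip":0},
])

```text
clock: 5.6
tool_pos: [0.5105, 0.243, 0.1695]
eef_rot: [0.166, 0.986, 0.003, 0.003]
contact_force: [-0.3, 0.7, 0.3]
opening: 0.998
finger_force: 0.0
```

>>> carry_out([
  {"rot":[0,0,0.12],"xyz":[0,0,0],"grip":0},
  {"rot":[0,0,0.24],"xyz":[0,0,0],"grip":0},
  {"rot":[0,0,0.36],"xyz":[0,0,0],"grip":0},
  {"rot":[0,0,0.48],"xyz":[0,0,0],"grip":0},
  {"rot":[0,0,0.6],"xyz":[0,0,0],"grip":0},
  {"rot":[0,0,0.72],"xyz":[0,0,0],"grip":0},
  {"rot":[0,0,0.84],"xyz":[0,0,0],"grip":0},
  {"rot":[0,0,0.96],"xyz":[0,0,0],"grip":0},
])

```text
clock: 6.27
tool_pos: [0.5076, 0.2414, 0.1645]
eef_rot: [0.603, 0.798, -0.0, -0.0]
contact_force: [-0.0, 1.0, 0.9]
opening: 1.003
finger_force: 0.0
```

>>> carry_out([
  {"rot":[0,0,0.12],"xyz":[0,0,0],"grip":0},
  {"rot":[0,0,0.24],"xyz":[0,0,0],"grip":0},
  {"rot":[0,0,0.36],"xyz":[0,0,0],"grip":0},
  {"rot":[0,0,0.41],"xyz":[0,0,0],"grip":0},
  {"rot":[0,0,0.41],"xyz":[0,0,0],"grip":0},
  {"rot":[0,0,0.41],"xyz":[0,0,0],"grip":0},
  {"rot":[0,0,0.41],"xyz":[0,0,0],"grip":0},
  {"rot":[0,0,0.41],"xyz":[0,0,0],"grip":0},
])

```text
clock: 6.93
tool_pos: [0.5078, 0.2415, 0.1646]
eef_rot: [0.751, 0.661, -0.0, -0.0]
contact_force: [0.3, -0.4, 0.5]
opening: 0.997
finger_force: 0.0
```

Run:
```python
from h import *
goal((.509,.243,.065))
for i in range(2):
    c=cam('wrist'); im=r.snapshot('wrist'); p=proj(c,(.509,.243,.114)); print(p,c[2])
    for h in lid(im,p,50,12): print(h,plane(c,h[:2],.114))
goal((.509,.243,.065))
cv2.imwrite('pics/w4.png',im[:,:,::-1])
```

```text
shift [0.0016 0.001  0.0996] turn [-0.0003 -0.0001  0.0015] now [0.5078 0.2415 0.1646] t 6.93 F [ 0.29 -0.36  0.48] open 0.997 ff 0.0
[319.36474958 260.89680294] [0.51716464 0.31969148 0.31110352]
[318.         257.          49.40594864] [0.50847833 0.24569062 0.114     ]
[318.         257.          40.57577896] [0.50847833 0.24569062 0.114     ]
[319.28958833 260.86646984] [0.51722512 0.31966398 0.31114299]
[318.         258.          49.49843216] [0.50843974 0.24500403 0.114     ]
[307.         273.          52.70000458] [0.50025636 0.23581551 0.114     ]
[318.         258.          40.41657639] [0.50843974 0.24500403 0.114     ]
[341.         307.          51.41792297] [0.51908138 0.20908059 0.114     ]
shift [0.0016 0.0009 0.0997] turn [-0.0002 -0.0002  0.0009] now [0.5079 0.2415 0.1647] t 7.03 F [-0.18 -0.22  0.82] open 0.999 ff 0.0
```

View pics/w4.png

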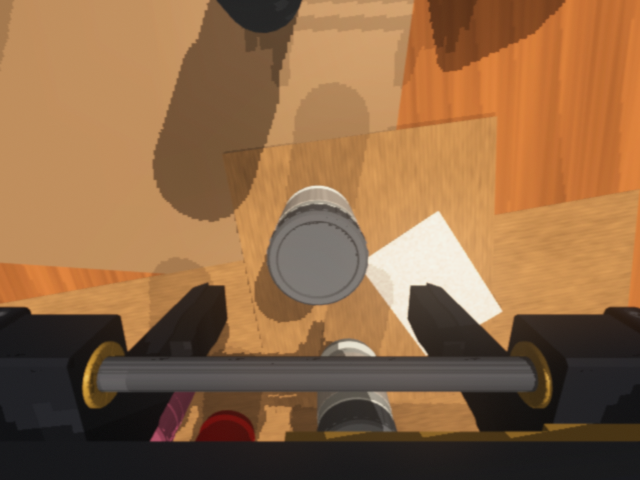

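The tub is in the expected place. The wrist camera reads about 2.3 mm too far in +y, and touch gives y≈0.243. I'll take a force baseline, then grip and lift.

```bash
cat >> h.py <<'E'
def weigh(n=16):
    F=[];T=[]
    for i in range(n):
        s=r.get_state(); F.append(s['contact_force']); T.append(s['joint_torque']); r.snapshot('wrist')
    F=np.array(F); print('F',F.mean(0).round(3),'sd',F.std(0).round(2),'tau',np.mean(T,0).round(2),'q',np.round(s['q'],3))
E
python3 -c "
from h import *
weigh(); goal((.5085,.243,.065))"
```

```text
F [-0.051 -0.002  0.013] sd [0.55 0.61 0.49] tau [ 0.000e+00 -4.907e+01  3.640e+00 -1.101e+01 -4.000e-02 -2.000e-02
  0.000e+00] q [-0.64   0.718  0.194  1.841 -0.225  0.604 -0.435]
shift [0.0015 0.0004 0.0997] turn [ 0.     -0.0001  0.0006] now [0.5079 0.2416 0.1647] t 7.83 F [-0.49 -0.68 -0.74] open 1.0 ff 0.0
```

>>> carry_out([
  {"rot":[0,0,0],"xyz":[0.0015,0.0005,0.035],"grip":0},
  {"rot":[0,0,0],"xyz":[0.0015,0.0005,0.07],"grip":0},
  {"rot":[0,0,0],"xyz":[0.0015,0.0005,0.1],"grip":0},
  {"rot":[0,0,0],"xyz":[0.0015,0.0005,0.1],"grip":0},
  {"rot":[0,0,0],"xyz":[0.0015,0.0005,0.1],"grip":0},
  {"rot":[0,0,0],"xyz":[0.0015,0.0005,0.1],"grip":255},
  {"rot":[0,0,0],"xyz":[0.0015,0.0005,0.1],"grip":255},
  {"rot":[0,0,0],"xyz":[0.0015,0.0005,0.1],"grip":255},
], squeeze=35)

```text
clock: 8.5
tool_pos: [0.5099, 0.2436, 0.0666]
eef_rot: [0.751, 0.66, 0.002, 0.0]
contact_force: [0.2, 0.5, -0.9]
opening: 0.799
finger_force: 0.0
```

>>> carry_out([
  {"rot":[0,0,0],"xyz":[0,0,0],"grip":255},
  {"rot":[0,0,0],"xyz":[0,0,0],"grip":255},
  {"rot":[0,0,0],"xyz":[0,0,0],"grip":255},
])

```text
clock: 8.75
tool_pos: [0.5092, 0.2435, 0.0662]
eef_rot: [0.751, 0.66, 0.001, 0.0]
contact_force: [-1.5, 0.7, 8.1]
opening: 0.72
finger_force: 34.9
```

```bash
python3 -c "
from h import *
goal((.5085,.243,.065))"
```

```text
shift [-0.0006 -0.0006  0.0012] turn [ 0.0015 -0.0015  0.0007] now [0.5092 0.2435 0.0662] t 8.75 F [-1.47  0.74  8.13] open 0.72 ff 34.9
```

>>> carry_out([
  {"rot":[0,0,0],"xyz":[0,0,-0.01],"grip":255},
  {"rot":[0,0,0],"xyz":[0,0,-0.03],"grip":255},
  {"rot":[0,0,0],"xyz":[0,0,-0.06],"grip":255},
  {"rot":[0,0,0],"xyz":[0,0,-0.09],"grip":255},
  {"rot":[0,0,0],"xyz":[0,0,-0.1],"grip":255},
  {"rot":[0,0,0],"xyz":[0,0,-0.1],"grip":255},
  {"rot":[0,0,0],"xyz":[0,0,-0.1],"grip":255},
  {"rot":[0,0,0],"xyz":[0,0,-0.1],"grip":255},
])

```text
clock: 9.42
tool_pos: [0.5074, 0.2427, 0.1633]
eef_rot: [0.751, 0.661, -0.001, -0.0]
contact_force: [-0.8, 0.4, -3.1]
opening: 0.722
finger_force: 35.0
```

```bash
python3 -c "
from h import *
weigh(10);weigh(16); goal((.5085,.243,.165))"
```

```text
F [-0.043 -0.09  -2.237] sd [0.71 0.35 0.56] tau [-1.000e-02 -5.066e+01  3.830e+00 -1.146e+01 -4.000e-02 -1.000e-02
  0.000e+00] q [-0.643  0.72   0.196  1.837 -0.228  0.606 -0.434]
F [-0.129  0.042 -2.102] sd [0.47 0.51 0.44] tau [ 0.000e+00 -5.036e+01  3.820e+00 -1.146e+01 -4.000e-02 -2.000e-02
  0.000e+00] q [-0.643  0.72   0.197  1.837 -0.228  0.606 -0.434]
shift [-0.0001 -0.0001 -0.0003] turn [ 0.     -0.0001  0.0006] now [0.5086 0.2431 0.1647] t 10.72 F [ 0.5  -0.33 -2.58] open 0.72 ff 35.0
```

Tub A weighs about 2.15 N, or 219 g, so it's nearly empty and goes on the top step. I'll carry it over the middle of the rack and look at the rims with the wrist camera before inserting.

>>> carry_out([
  {"rot":[0,0,0],"xyz":[0,0,-0.03],"grip":255},
  {"rot":[0,0,0],"xyz":[-0.01,0,-0.06],"grip":255},
  {"rot":[0,0,0],"xyz":[-0.035,0.003,-0.085],"grip":255},
  {"rot":[0,0,0],"xyz":[-0.065,0.006,-0.1],"grip":255},
  {"rot":[0,0,0],"xyz":[-0.1,0.009,-0.105],"grip":255},
  {"rot":[0,0,0],"xyz":[-0.135,0.012,-0.105],"grip":255},
  {"rot":[0,0,0],"xyz":[-0.17,0.015,-0.105],"grip":255},
  {"rot":[0,0,0],"xyz":[-0.205,0.018,-0.105],"grip":255},
])

```text
clock: 11.38
tool_pos: [0.4999, 0.0358, 0.27]
eef_rot: [0.751, 0.661, 0.0, 0.0]
contact_force: [0.0, -0.3, -2.1]
opening: 0.718
finger_force: 35.0
```

>>> carry_out([
  {"rot":[0,0,0],"xyz":[-0.035,0.003,0],"grip":255},
  {"rot":[0,0,0],"xyz":[-0.07,0.006,0],"grip":255},
  {"rot":[0,0,0],"xyz":[-0.105,0.009,0],"grip":255},
  {"rot":[0,0,0],"xyz":[-0.14,0.012,0],"grip":255},
  {"rot":[0,0,0],"xyz":[-0.175,0.015,0],"grip":255},
  {"rot":[0,0,0],"xyz":[-0.2,0.018,0],"grip":255},
  {"rot":[0,0,0],"xyz":[-0.217,0.018,0],"grip":255},
  {"rot":[0,0,0],"xyz":[-0.217,0.018,0],"grip":255},
])

```text
clock: 12.05
tool_pos: [0.4892, -0.1855, 0.2699]
eef_rot: [0.753, 0.658, -0.001, 0.001]
contact_force: [-0.3, -0.5, -1.8]
opening: 0.72
finger_force: 35.0
```

>>> carry_out([
  {"rot":[0,0,0],"xyz":[0,0,0],"grip":255},
  {"rot":[0,0,0],"xyz":[0,0,0],"grip":255},
  {"rot":[0,0,0],"xyz":[0,0,0],"grip":255},
  {"rot":[0,0,0],"xyz":[0,0,0],"grip":255},
])

```text
clock: 12.38
tool_pos: [0.4908, -0.1785, 0.2696]
eef_rot: [0.75, 0.661, 0.0, -0.0]
contact_force: [0.2, 0.2, -2.1]
opening: 0.72
finger_force: 35.0
```

Run:
```python
from h import *
goal((.479,-.101,.27))
c=cam('wrist'); im=r.snapshot('wrist')
for k,p in(('top1',(.479,-.1008,.112)),('top2',(.583,-.1142,.112))): print(k,proj(c,p))
cv2.imwrite('pics/w5.png',im[:,:,::-1]); weigh(12)
```

```text
shift [ 0.0754 -0.0214 -0.0003] turn [-0.0002 -0.0009  0.0032] now [ 0.4908 -0.1785  0.2696] t 12.38 F [ 0.2   0.17 -2.12] open 0.72 ff 35.0
top1 [292.77997227 135.60467621]
top2 [414.37152183 136.0551499 ]
F [-0.164 -0.123 -2.063] sd [0.33 0.57 0.35] tau [-5.000e-02 -4.347e+01  2.980e+00 -1.443e+01 -4.000e-02  4.000e-02
 -0.000e+00] q [ 0.131  0.52   0.211  1.847 -0.147  0.789  0.29 ]
```

View pics/w5.png

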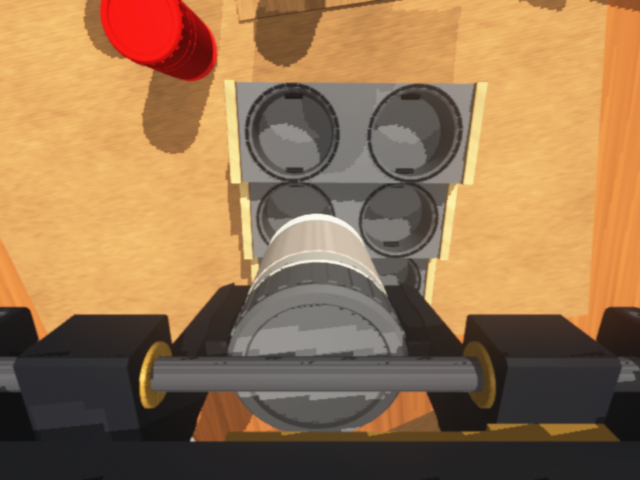

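In the wrist view, the top1 rim centre is at (293,132) and top2's is at (415,132). Predicted rows were 135.6 and 136. After the known wrist bias, the rack is about 0.7 mm further in +y than my fit, so top1 is at about (0.479, -0.100). I'll move above it.

>>> carry_out([
  {"rot":[0,0,0.003],"xyz":[0.035,-0.01,0],"grip":255},
  {"rot":[0,0,0.003],"xyz":[0.065,-0.02,0.01],"grip":255},
  {"rot":[0,0,0.003],"xyz":[0.0765,-0.022,0.04],"grip":255},
  {"rot":[0,0,0.003],"xyz":[0.0765,-0.022,0.07],"grip":255},
  {"rot":[0,0,0.003],"xyz":[0.0765,-0.022,0.075],"grip":255},
  {"rot":[0,0,0.003],"xyz":[0.0765,-0.022,0.075],"grip":255},
  {"rot":[0,0,0.003],"xyz":[0.0765,-0.022,0.075],"grip":255},
  {"rot":[0,0,0.003],"xyz":[0.0765,-0.022,0.075],"grip":255},
])

```text
clock: 13.7
tool_pos: [0.4795, -0.1026, 0.1961]
eef_rot: [0.752, 0.659, 0.001, 0.001]
contact_force: [-0.6, 0.6, -1.6]
opening: 0.719
finger_force: 35.0
```

>>> carry_out([
  {"rot":[0,0,0],"xyz":[0,0,0],"grip":255},
  {"rot":[0,0,0],"xyz":[0,0,0],"grip":255},
  {"rot":[0,0,0],"xyz":[0,0,0],"grip":255},
  {"rot":[0,0,0],"xyz":[0,0,0],"grip":255},
])

```text
clock: 14.03
tool_pos: [0.4787, -0.1016, 0.1952]
eef_rot: [0.752, 0.659, 0.0, 0.0]
contact_force: [-0.1, 0.1, -2.9]
opening: 0.716
finger_force: 35.0
```

```bash
python3 -c "
from h import *
goal((.479,-.0997,.155))"
```

```text
shift [0.0019 0.     0.0402] turn [ 0.001  -0.0001 -0.0027] now [ 0.4787 -0.1016  0.1952] t 14.03 F [-0.07  0.06 -2.87] open 0.716 ff 35.0
```

>>> carry_out([
  {"rot":[0,0,0],"xyz":[0.0019,0,0.005],"grip":255},
  {"rot":[0,0,0],"xyz":[0.0019,0,0.01],"grip":255},
  {"rot":[0,0,0],"xyz":[0.0019,0,0.015],"grip":255},
  {"rot":[0,0,0],"xyz":[0.0019,0,0.02],"grip":255},
  {"rot":[0,0,0],"xyz":[0.0019,0,0.024],"grip":255},
  {"rot":[0,0,0],"xyz":[0.0019,0,0.027],"grip":255},
  {"rot":[0,0,0],"xyz":[0.0019,0,0.03],"grip":255},
  {"rot":[0,0,0],"xyz":[0.0019,0,0.03],"grip":255},
])

```text
clock: 14.7
tool_pos: [0.4783, -0.0995, 0.1641]
eef_rot: [0.752, 0.659, -0.0, -0.0]
contact_force: [0.1, -0.4, -2.3]
opening: 0.716
finger_force: 35.0
```

```bash
python3 -c "
from h import *
weigh(4);goal((.479,-.0997,.155))"
```

```text
F [ 0.44  -0.449 -2.235] sd [0.53 0.26 0.42] tau [ 2.000e-02 -4.423e+01  2.770e+00 -8.850e+00 -3.000e-02 -0.000e+00
  0.000e+00] q [ 0.017  0.644  0.151  2.053 -0.205  0.458  0.191]
shift [-0.0001  0.0002  0.0099] turn [ 0.0004 -0.     -0.0025] now [ 0.4788 -0.0996  0.1649] t 14.9 F [-0.14  0.22 -2.41] open 0.721 ff 35.0
```

>>> carry_out([
  {"rot":[0,0,0],"xyz":[0,0,0.004],"grip":255},
  {"rot":[0,0,0],"xyz":[0,0,0.008],"grip":255},
  {"rot":[0,0,0],"xyz":[0,0,0.012],"grip":255},
  {"rot":[0,0,0],"xyz":[0,0,0.015],"grip":255},
  {"rot":[0,0,0],"xyz":[0,0,0.017],"grip":255},
  {"rot":[0,0,0],"xyz":[0,0,0.018],"grip":255},
  {"rot":[0,0,0],"xyz":[0,0,0.019],"grip":255},
  {"rot":[0,0,0],"xyz":[0,0,0.019],"grip":255},
])

```text
clock: 15.57
tool_pos: [0.4787, -0.0994, 0.1456]
eef_rot: [0.752, 0.659, 0.0, -0.0]
contact_force: [-0.2, 1.3, -2.8]
opening: 0.719
finger_force: 35.0
```

```bash
python3 -c "
from h import *
weigh(4);goal((.479,-.0997,.136))"
```

```text
F [ 0.051  0.625 -2.756] sd [0.5  0.61 0.14] tau [ 3.400e-01 -4.538e+01  3.110e+00 -8.030e+00  8.000e-02 -3.000e-02
  0.000e+00] q [ 0.027  0.677  0.135  2.068 -0.214  0.409  0.198]
shift [-0.0002  0.0004  0.0097] turn [ 0.0001 -0.0002 -0.0024] now [ 0.4787 -0.0994  0.1457] t 15.77 F [-0.13  1.45 -3.39] open 0.715 ff 35.0
```

>>> carry_out([
  {"rot":[0,0,0],"xyz":[0,0,0.001],"grip":255},
  {"rot":[0,0,0],"xyz":[0,0,0.002],"grip":255},
  {"rot":[0,0,0],"xyz":[0,0,0.003],"grip":255},
  {"rot":[0,0,0],"xyz":[0,0,0.004],"grip":255},
  {"rot":[0,0,0],"xyz":[0,0,0.004],"grip":255},
])

```text
clock: 16.18
tool_pos: [0.4792, -0.0996, 0.1418]
eef_rot: [0.752, 0.659, 0.0, 0.0]
contact_force: [0.8, 1.5, -0.2]
opening: 0.721
finger_force: 35.0
```

>>> carry_out([
  {"rot":[0,0,0],"xyz":[0,0,0.001],"grip":255},
  {"rot":[0,0,0],"xyz":[0,0,0.002],"grip":255},
  {"rot":[0,0,0],"xyz":[0,0,0.002],"grip":255},
])

```text
clock: 16.43
tool_pos: [0.4788, -0.0995, 0.1393]
eef_rot: [0.752, 0.659, 0.0, -0.0]
contact_force: [0.4, 0.9, -3.5]
opening: 0.719
finger_force: 34.9
```

```bash
python3 -c "
from h import *
weigh(3);goal((.479,-.0997,.136))"
```

```text
F [ 1.355  0.864 -4.068] sd [0.68 0.14 0.41] tau [ 5.900e-01 -4.574e+01  3.320e+00 -6.910e+00  1.400e-01  4.200e-01
 -2.000e-02] q [ 0.031  0.689  0.129  2.072 -0.216  0.393  0.2  ]
shift [-0.0001  0.0003  0.0034] turn [-0.0001 -0.     -0.0023] now [ 0.4787 -0.0995  0.1394] t 16.58 F [ 1.67  1.87 -3.73] open 0.721 ff 34.9
```

>>> carry_out([
  {"rot":[0,0,0],"xyz":[0,0,0.001],"grip":255},
  {"rot":[0,0,0],"xyz":[0,0,0.002],"grip":255},
  {"rot":[0,0,0],"xyz":[0,0,0.003],"grip":255},
  {"rot":[0,0,0],"xyz":[0,0,0.003],"grip":255},
  {"rot":[0,0,0],"xyz":[0,0,0.003],"grip":255},
])

```text
clock: 17.0
tool_pos: [0.4782, -0.0998, 0.1366]
eef_rot: [0.752, 0.659, -0.0, -0.0]
contact_force: [0.6, -0.5, -1.5]
opening: 0.72
finger_force: 35.0
```

```bash
python3 -c "
from h import *
weigh(3);goal((.479,-.0997,.136))"
```

```text
F [ 0.435  0.011 -1.881] sd [0.38 0.43 0.28] tau [ 0.000e+00 -4.552e+01  2.700e+00 -7.510e+00 -2.000e-02  4.000e-02
  0.000e+00] q [ 0.032  0.694  0.127  2.074 -0.217  0.386  0.201]
shift [0.     0.0005 0.0007] turn [-0.0001  0.0001 -0.0027] now [ 0.4785 -0.0997  0.1367] t 17.15 F [ 0.27 -0.86 -2.43] open 0.718 ff 35.0
```

>>> carry_out([
  {"rot":[0,0,0],"xyz":[0,0,0.001],"grip":255},
  {"rot":[0,0,0],"xyz":[0,0,0.0015],"grip":255},
  {"rot":[0,0,0],"xyz":[0,0,0.0015],"grip":255},
])

```text
clock: 17.4
tool_pos: [0.4786, -0.0997, 0.1362]
eef_rot: [0.752, 0.659, 0.0, 0.0]
contact_force: [-2.2, 0.4, 8.1]
opening: 0.719
finger_force: 34.9
```

```bash
python3 -c "
from h import *
weigh(3);goal((.479,-.0997,.136))"
```

```text
F [-2.45   0.282  8.773] sd [0.66 0.09 0.47] tau [ 1.000e-02 -4.067e+01  2.320e+00 -7.520e+00 -5.000e-02 -6.000e-01
 -1.000e-02] q [ 0.033  0.695  0.126  2.075 -0.218  0.383  0.201]
shift [0.0001 0.0004 0.0002] turn [ 0.0007 -0.0002 -0.0028] now [ 0.4786 -0.0997  0.1362] t 17.55 F [-2.1   0.57  8.96] open 0.717 ff 34.9
```

Tub A is standing on the floor: z is exactly as predicted and the tool feels 8.8 N of support. I'll release it, rise, and go to tub B.

>>> carry_out([
  {"rot":[0,0,0],"xyz":[0,0,-0.0012],"grip":255},
  {"rot":[0,0,0],"xyz":[0,0,-0.0012],"grip":0},
  {"rot":[0,0,0],"xyz":[0,0,-0.0012],"grip":0},
  {"rot":[0,0,0],"xyz":[0,0,-0.0012],"grip":0},
  {"rot":[0,0,0],"xyz":[0,0,-0.0012],"grip":0},
  {"rot":[0,0,0],"xyz":[0,0,-0.02],"grip":0},
  {"rot":[0,0,0],"xyz":[0,0,-0.05],"grip":0},
  {"rot":[0,0,0],"xyz":[0,0,-0.08],"grip":0},
])

```text
clock: 18.22
tool_pos: [0.4778, -0.0994, 0.2154]
eef_rot: [0.752, 0.659, -0.001, -0.001]
contact_force: [0.2, 0.7, 1.4]
opening: 0.998
finger_force: 0.0
```

>>> carry_out([
  {"rot":[0,0,0],"xyz":[0,0,-0.01],"grip":0},
  {"rot":[0,0,0],"xyz":[0.03,0.003,-0.01],"grip":0},
  {"rot":[0,0,0],"xyz":[0.065,0.006,-0.01],"grip":0},
  {"rot":[0,0,0],"xyz":[0.1,0.009,-0.01],"grip":0},
  {"rot":[0,0,0],"xyz":[0.135,0.012,0],"grip":0},
  {"rot":[0,0,0],"xyz":[0.165,0.015,0.02],"grip":0},
  {"rot":[0,0,0],"xyz":[0.185,0.017,0.04],"grip":0},
  {"rot":[0,0,0],"xyz":[0.185,0.017,0.05],"grip":0},
])

```text
clock: 18.88
tool_pos: [0.5195, 0.088, 0.163]
eef_rot: [0.749, 0.663, 0.001, -0.002]
contact_force: [-1.1, 0.6, -0.4]
opening: 0.998
finger_force: 0.0
```

>>> carry_out([
  {"rot":[0,0,0],"xyz":[0,0,0],"grip":0},
  {"rot":[0,0,0],"xyz":[0,0,0],"grip":0},
  {"rot":[0,0,0],"xyz":[0,0,0],"grip":0},
  {"rot":[0,0,0],"xyz":[0,0,0],"grip":0},
  {"rot":[0,0,0],"xyz":[0,0,0],"grip":0},
  {"rot":[0,0,0],"xyz":[0,0,0],"grip":0},
])

```text
clock: 19.38
tool_pos: [0.52, 0.0809, 0.1659]
eef_rot: [0.752, 0.659, 0.001, 0.0]
contact_force: [-0.9, -0.8, 0.7]
opening: 1.003
finger_force: 0.0
```

Run:
```python
from h import *
for i in range(3):
    c=cam('wrist'); im=r.snapshot('wrist'); p=proj(c,(.519,.081,.114)); print(p)
    for h in lid(im,p,46,12): print(h,plane(c,h[:2],.114))
goal((.519,.081,.066)); weigh(12)
cv2.imwrite('pics/w6.png',im[:,:,::-1])
```

```text
[316.04443275 262.58715916]
[319.         260.          39.83348846] [0.52107494 0.08248649 0.114     ]
[316.        238.         50.8466568] [0.52112182 0.09712517 0.114     ]
[319.         260.          50.83229065] [0.52107494 0.08248649 0.114     ]
[316.         238.          38.98988724] [0.52112182 0.09712517 0.114     ]
[316.25549109 262.98057088]
[316.         259.          48.99914169] [0.51919403 0.08368277 0.114     ]
[316.         259.          39.02618027] [0.51919403 0.08368277 0.114     ]
[316.         233.          46.20270157] [0.52144012 0.10058085 0.114     ]
[290.         267.          51.33454514] [0.5021628  0.08047831 0.114     ]
[316.47247161 263.32451251]
[316.         259.          49.00293732] [0.51908774 0.08392931 0.114     ]
[316.         259.          39.29715347] [0.51908774 0.08392931 0.114     ]
[383.         310.          41.15247345] [0.55821013 0.04243735 0.114     ]
[268.         319.          39.70410156] [0.48178603 0.04575817 0.114     ]
shift [-0.0005 -0.0008  0.0995] turn [ 0.0005 -0.0003 -0.0029] now [0.5198 0.0814 0.1655] t 19.53 F [-0.75  0.36 -0.17] open 1.004 ff 0.0
F [0.206 0.039 0.144] sd [0.6  0.52 0.57] tau [ 4.000e-02 -4.623e+01  3.440e+00 -9.830e+00 -3.000e-02  1.000e-02
  0.000e+00] q [-0.363  0.681  0.196  1.948 -0.244  0.535 -0.13 ]
```

View pics/w6.png

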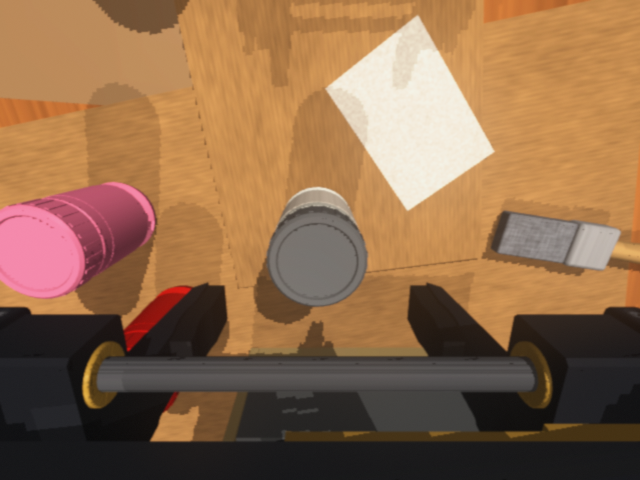

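Tub B's lid centre is at (316,259). After the bias that's about (0.519, 0.0815), and nothing is near the fingers. I'll grip and lift.

>>> carry_out([
  {"rot":[0,0,-0.003],"xyz":[0,-0.0008,0.035],"grip":0},
  {"rot":[0,0,-0.003],"xyz":[0,-0.0008,0.07],"grip":0},
  {"rot":[0,0,-0.003],"xyz":[0,-0.0008,0.0995],"grip":0},
  {"rot":[0,0,-0.003],"xyz":[0,-0.0008,0.0995],"grip":0},
  {"rot":[0,0,-0.003],"xyz":[0,-0.0008,0.0995],"grip":0},
  {"rot":[0,0,-0.003],"xyz":[0,-0.0008,0.0995],"grip":0},
  {"rot":[0,0,-0.003],"xyz":[0,-0.0008,0.0995],"grip":255},
  {"rot":[0,0,-0.003],"xyz":[0,-0.0008,0.0995],"grip":255},
], squeeze=35)

```text
clock: 20.8
tool_pos: [0.5201, 0.0819, 0.0675]
eef_rot: [0.751, 0.66, 0.001, 0.001]
contact_force: [-0.1, -0.2, 0.4]
opening: 0.868
finger_force: 0.0
```

>>> carry_out([
  {"rot":[0,0,0],"xyz":[0,0,0],"grip":255},
  {"rot":[0,0,0],"xyz":[0,0,0],"grip":255},
  {"rot":[0,0,0],"xyz":[0,0,0],"grip":255},
  {"rot":[0,0,0],"xyz":[0,0,0],"grip":255},
])

```text
clock: 21.13
tool_pos: [0.5198, 0.0819, 0.0667]
eef_rot: [0.751, 0.66, 0.001, 0.0]
contact_force: [-0.9, 0.2, 7.3]
opening: 0.711
finger_force: 35.0
```

```bash
python3 -c "
from h import *
goal((.519,.0815,.066))"
```

```text
shift [-0.0005 -0.0007  0.0007] turn [ 0.002  -0.0008  0.0004] now [0.5198 0.0819 0.0667] t 21.13 F [-0.9   0.22  7.34] open 0.711 ff 35.0
```

>>> carry_out([
  {"rot":[0,0,0],"xyz":[0,0,-0.01],"grip":255},
  {"rot":[0,0,0],"xyz":[0,0,-0.03],"grip":255},
  {"rot":[0,0,0],"xyz":[0,0,-0.06],"grip":255},
  {"rot":[0,0,0],"xyz":[0,0,-0.09],"grip":255},
  {"rot":[0,0,0],"xyz":[0,0,-0.1],"grip":255},
  {"rot":[0,0,0],"xyz":[0,0,-0.1],"grip":255},
  {"rot":[0,0,0],"xyz":[0,0,-0.1],"grip":255},
  {"rot":[0,0,0],"xyz":[0,0,-0.1],"grip":255},
])

```text
clock: 21.8
tool_pos: [0.5175, 0.0818, 0.1643]
eef_rot: [0.751, 0.661, -0.001, -0.001]
contact_force: [0.4, -0.0, -4.2]
opening: 0.717
finger_force: 35.0
```

```bash
python3 -c "
from h import *
weigh(10);weigh(16); goal((.5085,.243,.165))"
```

```text
F [ 0.034  0.205 -3.71 ] sd [0.48 0.32 0.55] tau [-2.000e-02 -4.823e+01  3.670e+00 -1.041e+01 -3.000e-02  1.000e-02
  0.000e+00] q [-0.365  0.68   0.199  1.95  -0.247  0.535 -0.124]
F [-0.187  0.011 -3.722] sd [0.54 0.56 0.57] tau [ 0.000e+00 -4.796e+01  3.660e+00 -1.043e+01 -3.000e-02  1.000e-02
 -0.000e+00] q [-0.365  0.68   0.199  1.95  -0.247  0.535 -0.124]
shift [ 0.1586 -0.0309  0.0007] turn [ 0.     -0.0001  0.0005] now [0.5189 0.0817 0.1657] t 23.1 F [-0.37 -0.57 -3.3 ] open 0.711 ff 35.0
```

Tub B weighs about 3.8 N, or 390 g, so it's part-used and goes on the middle step. I'll use mid2, which keeps the gripper clear of tub A, and cross-check its rim in the earlier wrist view.

>>> carry_out([
  {"rot":[0,0,0],"xyz":[0,0,-0.03],"grip":255},
  {"rot":[0,0,0],"xyz":[0,0,-0.065],"grip":255},
  {"rot":[0,0,0],"xyz":[0,0.01,-0.1],"grip":255},
  {"rot":[0,0,0],"xyz":[-0.02,0.03,-0.115],"grip":255},
  {"rot":[0,0,0],"xyz":[-0.05,0.045,-0.115],"grip":255},
  {"rot":[0,0,0],"xyz":[-0.08,0.06,-0.115],"grip":255},
  {"rot":[0,0,0],"xyz":[-0.11,0.075,-0.115],"grip":255},
  {"rot":[0,0,0],"xyz":[-0.14,0.088,-0.115],"grip":255},
])

```text
clock: 23.77
tool_pos: [0.5886, -0.0698, 0.2807]
eef_rot: [0.751, 0.661, 0.0, -0.0]
contact_force: [-0.1, 1.3, -3.9]
opening: 0.711
finger_force: 35.0
```

>>> carry_out([
  {"rot":[0,0,0],"xyz":[-0.03,0,0],"grip":255},
  {"rot":[0,0,0],"xyz":[-0.06,0,0],"grip":255},
  {"rot":[0,0,0],"xyz":[-0.09,0,0],"grip":255},
  {"rot":[0,0,0],"xyz":[-0.115,0,0],"grip":255},
  {"rot":[0,0,0],"xyz":[-0.129,0,0],"grip":255},
  {"rot":[0,0,0],"xyz":[-0.129,0,0],"grip":255},
  {"rot":[0,0,0],"xyz":[-0.129,0,0],"grip":255},
  {"rot":[0,0,0],"xyz":[-0.129,0,0],"grip":255},
])

```text
clock: 24.43
tool_pos: [0.5723, -0.1938, 0.2804]
eef_rot: [0.75, 0.661, 0.001, -0.001]
contact_force: [0.3, -0.5, -4.2]
opening: 0.713
finger_force: 35.0
```

>>> carry_out([
  {"rot":[0,0,0],"xyz":[0,0,0],"grip":255},
  {"rot":[0,0,0],"xyz":[0,0,0],"grip":255},
  {"rot":[0,0,0],"xyz":[0,0,0],"grip":255},
  {"rot":[0,0,0],"xyz":[0,0,0],"grip":255},
])

```text
clock: 24.77
tool_pos: [0.572, -0.1955, 0.2807]
eef_rot: [0.75, 0.661, 0.0, -0.0]
contact_force: [-1.2, 0.4, -3.6]
opening: 0.716
finger_force: 35.0
```

Run:
```python
from h import *
c=cam('wrist',dict(tool_pos=np.array([.4908,-.1785,.2696]),eef_rot=np.array([.75,.661,0,0])/np.hypot(.75,.661)))
for k,u in(('top1',(293,132)),('top2',(415,132)),('mid2',(398.5,220))): print(k,plane(c,u,RIM[k][2]/1e3))
goal((.5723,-.1964,.175)); weigh(6)
c=cam('wrist'); im=r.snapshot('wrist'); cv2.imwrite('pics/w7.png',im[:,:,::-1])
```

```text
top1 [ 0.47972423 -0.09804229  0.112     ]
top2 [ 0.58373581 -0.11114103  0.112     ]
mid2 [ 0.57247416 -0.19660852  0.08      ]
shift [-0.0009  0.0004  0.1057] turn [ 0.     -0.0003  0.0017] now [ 0.572  -0.1955  0.2807] t 24.77 F [-1.21  0.45 -3.61] open 0.716 ff 35.0
F [-0.264  0.035 -3.612] sd [0.54 0.43 0.15] tau [-1.200e-01 -5.144e+01  4.100e+00 -1.683e+01 -5.000e-02  4.000e-02
 -0.000e+00] q [ 0.114  0.624  0.248  1.593 -0.178  0.947  0.294]
```

View pics/w7.png

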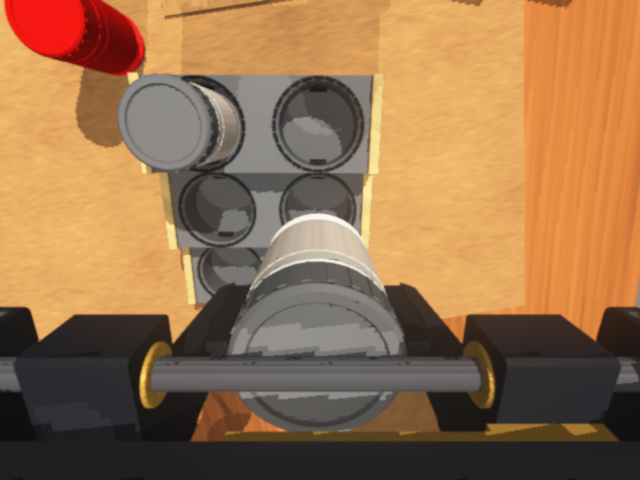

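w7 shows tub A upright in top1, the top2 rim at about (318,123) and the mid1 rim at about (218,210). I'll check those against the rack fit.

Run:
```python
from h import *
im=cv2.imread('pics/w7.png')[:,:,::-1].copy()
s=dict(tool_pos=np.array([.572,-.1955,.2807]),eef_rot=np.array([.75,.661,0,0])/np.hypot(.75,.661)); c=cam('wrist',s)
Rk=R.from_euler('z',YAW)
for k,u,ra in(('top2',(318.5,123.5),45),('mid1',(218,210),37.5)):
    f=Rk.apply(np.array(RIM[k])/1e3)+[.5202,-.1901,0]; print(k,'fit',f.round(4),'eye',plane(c,u,f[2]).round(4))
    for h in lid(im,u,ra,4): print(h,plane(c,h[:2],f[2]).round(4))
```

```text
top2 fit [ 0.583  -0.1135  0.112 ] eye [ 0.5836 -0.1107  0.112 ]
[316.         124.          44.69630814] [ 0.5814 -0.1108  0.112 ]
[337.         113.          45.14942932] [ 0.6008 -0.1041  0.112 ]
mid1 fit [ 0.4681 -0.1834  0.08  ] eye [ 0.4684 -0.1822  0.08  ]
[220.         211.          36.76723099] [ 0.4703 -0.1835  0.08  ]
[230.         198.          36.47469711] [ 0.4835 -0.1713  0.08  ]
[240.         244.          37.43846893] [ 0.4841 -0.2222  0.08  ]
[248.         233.          36.93095016] [ 0.495 -0.211  0.08 ]
```

>>> carry_out([
  {"rot":[0,0,0.0015],"xyz":[-0.0017,0.0007,0.03],"grip":255},
  {"rot":[0,0,0.0015],"xyz":[-0.0017,0.0007,0.06],"grip":255},
  {"rot":[0,0,0.0015],"xyz":[-0.0017,0.0007,0.09],"grip":255},
  {"rot":[0,0,0.0015],"xyz":[-0.0017,0.0007,0.11],"grip":255},
  {"rot":[0,0,0.0015],"xyz":[-0.0017,0.0007,0.115],"grip":255},
  {"rot":[0,0,0.0015],"xyz":[-0.0017,0.0007,0.115],"grip":255},
  {"rot":[0,0,0.0015],"xyz":[-0.0017,0.0007,0.115],"grip":255},
  {"rot":[0,0,0.0015],"xyz":[-0.0017,0.0007,0.115],"grip":255},
])

```text
clock: 25.78
tool_pos: [0.5736, -0.1987, 0.1675]
eef_rot: [0.751, 0.66, 0.001, 0.002]
contact_force: [-0.2, 0.2, -3.4]
opening: 0.717
finger_force: 35.0
```

```bash
python3 -c "
from h import *
weigh(6);goal((.5725,-.1973,.135))"
```

```text
F [ 0.299  0.109 -3.525] sd [0.43 0.39 0.32] tau [ 1.000e-02 -5.425e+01  4.220e+00 -1.311e+01 -3.000e-02  4.000e-02
 -0.000e+00] q [ 0.144  0.763  0.201  1.707 -0.219  0.692  0.331]
shift [ 0.0009 -0.0003  0.0314] turn [ 0.0012  0.0001 -0.001 ] now [ 0.5726 -0.1982  0.1664] t 26.08 F [-0.3   0.84 -4.04] open 0.717 ff 35.0
```

>>> carry_out([
  {"rot":[0,0,0],"xyz":[0.0006,0,0.006],"grip":255},
  {"rot":[0,0,0],"xyz":[0.0006,0,0.012],"grip":255},
  {"rot":[0,0,0],"xyz":[0.0006,0,0.018],"grip":255},
  {"rot":[0,0,0],"xyz":[0.0006,0,0.024],"grip":255},
  {"rot":[0,0,0],"xyz":[0.0006,0,0.028],"grip":255},
  {"rot":[0,0,0],"xyz":[0.0006,0,0.032],"grip":255},
  {"rot":[0,0,0],"xyz":[0.0006,0,0.034],"grip":255},
  {"rot":[0,0,0],"xyz":[0.0006,0,0.034],"grip":255},
])

```text
clock: 26.75
tool_pos: [0.5721, -0.1974, 0.1311]
eef_rot: [0.751, 0.66, -0.0, -0.0]
contact_force: [0.2, -0.2, -3.8]
opening: 0.716
finger_force: 35.0
```

```bash
python3 -c "
from h import *
weigh(4);goal((.5725,-.1973,.105))"
```

```text
F [ 0.096 -0.431 -3.546] sd [0.37 0.2  0.36] tau [ 1.000e-02 -5.523e+01  4.150e+00 -1.185e+01 -3.000e-02  2.000e-02
  0.000e+00] q [ 0.153  0.811  0.184  1.73  -0.231  0.621  0.34 ]
shift [ 0.0003 -0.0002  0.027 ] turn [ 0.0006  0.0001 -0.0009] now [ 0.5726 -0.1976  0.132 ] t 26.95 F [-0.29  0.18 -3.33] open 0.72 ff 35.0
```

>>> carry_out([
  {"rot":[0,0,0],"xyz":[0.0003,0,0.004],"grip":255},
  {"rot":[0,0,0],"xyz":[0.0003,0,0.008],"grip":255},
  {"rot":[0,0,0],"xyz":[0.0003,0,0.012],"grip":255},
  {"rot":[0,0,0],"xyz":[0.0003,0,0.015],"grip":255},
  {"rot":[0,0,0],"xyz":[0.0003,0,0.017],"grip":255},
  {"rot":[0,0,0],"xyz":[0.0003,0,0.018],"grip":255},
  {"rot":[0,0,0],"xyz":[0.0003,0,0.019],"grip":255},
  {"rot":[0,0,0],"xyz":[0.0003,0,0.019],"grip":255},
])

```text
clock: 27.62
tool_pos: [0.5725, -0.1968, 0.1127]
eef_rot: [0.751, 0.66, 0.0, -0.0]
contact_force: [-0.2, 1.9, -3.2]
opening: 0.714
finger_force: 35.0
```

>>> carry_out([
  {"rot":[0,0,0],"xyz":[0,0,0.001],"grip":255},
  {"rot":[0,0,0],"xyz":[0,0,0.002],"grip":255},
  {"rot":[0,0,0],"xyz":[0,0,0.003],"grip":255},
  {"rot":[0,0,0],"xyz":[0,0,0.003],"grip":255},
])

```text
clock: 27.95
tool_pos: [0.573, -0.197, 0.1098]
eef_rot: [0.751, 0.66, 0.001, 0.0]
contact_force: [1.6, 1.5, 0.2]
opening: 0.718
finger_force: 35.0
```

```bash
python3 -c "
from h import *
weigh(3);goal((.5725,-.1973,.105))"
```

```text
F [ 0.986  1.613 -0.041] sd [0.49 0.14 0.25] tau [ 1.280e+00 -5.415e+01  5.180e+00 -1.032e+01  3.800e-01  0.000e+00
 -1.000e-02] q [ 0.159  0.844  0.172  1.741 -0.238  0.576  0.345]
shift [-0.0003 -0.0005  0.0048] turn [ 0.0011 -0.0003 -0.0007] now [ 0.573  -0.197   0.1098] t 28.1 F [1.63 2.94 0.09] open 0.717 ff 35.0
```

>>> carry_out([
  {"rot":[0,0,0],"xyz":[0,0,0.001],"grip":255},
  {"rot":[0,0,0],"xyz":[0,0,0.002],"grip":255},
  {"rot":[0,0,0],"xyz":[0,0,0.003],"grip":255},
  {"rot":[0,0,0],"xyz":[0,0,0.003],"grip":255},
])

```text
clock: 28.43
tool_pos: [0.5714, -0.1978, 0.1059]
eef_rot: [0.752, 0.66, -0.001, -0.0]
contact_force: [-0.1, -0.0, -3.8]
opening: 0.715
finger_force: 35.0
```

```bash
python3 -c "
from h import *
weigh(3);goal((.5725,-.1973,.105))"
```

```text
F [-0.453  0.386 -4.366] sd [0.27 0.39 0.49] tau [-9.000e-02 -5.661e+01  4.190e+00 -1.125e+01  1.000e-02 -5.000e-02
  1.000e-02] q [ 0.16   0.849  0.172  1.744 -0.238  0.571  0.346]
shift [0.0005 0.0009 0.0012] turn [-0.0017  0.0004 -0.0017] now [ 0.5715 -0.1977  0.1062] t 28.58 F [-1.25 -0.15 -4.46] open 0.712 ff 35.0
```

Past the catches. Now I'll set it down on the floor.

>>> carry_out([
  {"rot":[0,0,0],"xyz":[0,0,0.001],"grip":255},
  {"rot":[0,0,0],"xyz":[0,0,0.0018],"grip":255},
  {"rot":[0,0,0],"xyz":[0,0,0.0018],"grip":255},
  {"rot":[0,0,0],"xyz":[0,0,0.0018],"grip":255},
])

```text
clock: 28.92
tool_pos: [0.5725, -0.1973, 0.1049]
eef_rot: [0.751, 0.66, 0.0, 0.0]
contact_force: [-0.0, 0.2, -4.4]
opening: 0.716
finger_force: 35.0
```

```bash
python3 -c "
from h import *
weigh(3);goal((.5725,-.1973,.105))"
```

```text
F [ 0.046  0.208 -4.181] sd [0.14 0.12 0.26] tau [ 4.000e-02 -5.624e+01  4.140e+00 -1.098e+01 -2.000e-02  4.000e-02
  0.000e+00] q [ 0.161  0.851  0.17   1.744 -0.239  0.567  0.347]
shift [-0.0001  0.     -0.    ] turn [ 0.0002 -0.     -0.0009] now [ 0.5725 -0.1972  0.105 ] t 29.07 F [-0.37 -0.04 -3.7 ] open 0.716 ff 35.0
```

>>> carry_out([
  {"rot":[0,0,0],"xyz":[0,0,0.0008],"grip":255},
  {"rot":[0,0,0],"xyz":[0,0,0.0013],"grip":255},
  {"rot":[0,0,0],"xyz":[0,0,0.0013],"grip":255},
  {"rot":[0,0,0],"xyz":[0,0,0.0013],"grip":255},
])

```text
clock: 29.4
tool_pos: [0.5726, -0.1973, 0.1047]
eef_rot: [0.751, 0.66, 0.0, 0.0]
contact_force: [-0.8, 0.6, 4.9]
opening: 0.719
finger_force: 35.0
```

```bash
python3 -c "
from h import *
weigh(3);goal((.5725,-.1973,.105))"
```

```text
F [-0.932  1.242  5.321] sd [0.31 0.58 0.31] tau [  0.16 -51.62   3.76 -10.64  -0.08  -0.75  -0.  ] q [ 0.161  0.851  0.17   1.744 -0.24   0.566  0.347]
shift [-0.     -0.0001 -0.0003] turn [ 0.0007 -0.0001 -0.0011] now [ 0.5726 -0.1973  0.1047] t 29.55 F [-1.27  1.13  5.96] open 0.713 ff 35.0
```

It's on the floor, at the predicted height. I'll release, rise and check.

>>> carry_out([
  {"rot":[0,0,0],"xyz":[0,0,-0.0008],"grip":255},
  {"rot":[0,0,0],"xyz":[0,0,-0.0008],"grip":0},
  {"rot":[0,0,0],"xyz":[0,0,-0.0008],"grip":0},
  {"rot":[0,0,0],"xyz":[0,0,-0.0008],"grip":0},
  {"rot":[0,0,0],"xyz":[0,0,-0.0008],"grip":0},
  {"rot":[0,0,0],"xyz":[0,0,-0.02],"grip":0},
  {"rot":[0,0,0],"xyz":[0,0,-0.05],"grip":0},
  {"rot":[0,0,0],"xyz":[0,0,-0.08],"grip":0},
])

```text
clock: 30.22
tool_pos: [0.5717, -0.197, 0.1837]
eef_rot: [0.751, 0.66, -0.001, -0.001]
contact_force: [-0.0, -0.1, 0.6]
opening: 1.0
finger_force: 0.0
```

>>> carry_out([
  {"rot":[0,0,0],"xyz":[0,0,-0.035],"grip":0},
  {"rot":[0,0,0],"xyz":[0,0,-0.07],"grip":0},
  {"rot":[0,0,0],"xyz":[0,0,-0.105],"grip":0},
  {"rot":[0,0,0],"xyz":[0,0,-0.14],"grip":0},
  {"rot":[0,0,0],"xyz":[0,0,-0.15],"grip":0},
  {"rot":[0,0,0],"xyz":[0,0,-0.15],"grip":0},
  {"rot":[0,0,0],"xyz":[0,0,-0.15],"grip":0},
  {"rot":[0,0,0],"xyz":[0,0,-0.15],"grip":0},
])

```text
clock: 30.88
tool_pos: [0.5714, -0.1966, 0.3316]
eef_rot: [0.751, 0.66, -0.001, -0.002]
contact_force: [-0.4, 0.3, -0.4]
opening: 1.002
finger_force: 0.0
```

Run:
```python
from h import *
s=r.get_state(); print(s['tool_pos'],s['clock'],s['contact_force'],s['opening'])
a=r.snapshot('side')[:,:,::-1]; w=r.snapshot('wrist')[:,:,::-1]
a=cv2.resize(a[150:410,200:440],(480,520)); w=cv2.resize(w,(320,240))
o=np.zeros((520,800,3),np.uint8); o[:,:480]=a; o[:240,480:]=w; cv2.imwrite('pics/end.png',o)
c=cam('side')
for X in((.479,-.1,.184),(.5725,-.1975,.152)): print((proj(c,X)-[200,150])*2)
```

```text
[ 0.57139637 -0.19664013  0.33162157] 30.8833 [-0.44267434  0.27787555 -0.39816896] 1.0015452860534537
[162.5135067  196.00390807]
[264.90987752 293.32766311]
```

View pics/end.png

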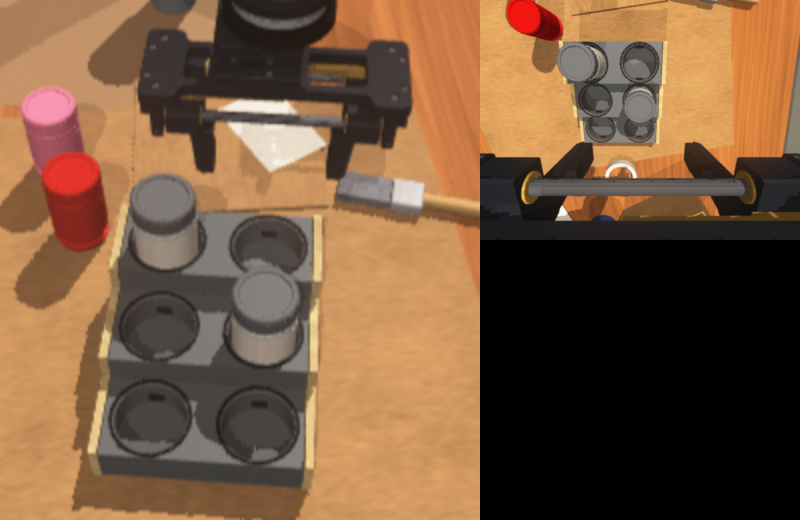

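The picture shows both tubs upright and seated. One lid is at about (163,200) in top1 and the other at about (266,296) in mid2, both within a few pixels of where a home tub should appear, (163,196) and (265,293). The gripper is clear of everything.

```bash
python3 -c "
from plant import r
print(r.finish_job())"
```

```text
the job is handed in; nothing more can be done
None
```

I handed the job in at about 31 s: tub A (about 0.22 kg, nearly empty) stands home in the top step's -x socket and tub B (about 0.39 kg, part-used) in the middle step's +x socket; the result itself came back without a verdict.

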